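# Fold up the cup-drying rack and put it away on the tray

### The arm

A 6-joint arm with a two-finger parallel gripper is mounted at the origin on a cart in front of the work surface, level with it; the furniture and walls round the work are solid. World frame = base frame: x ahead of the robot, y to its left, z up, the work surface at z = 0. Lengths are in m, angles in degrees, forces in N, time in s.
With the tool pointing down it reaches from about 0.35 to 0.725 m from the base axis. Payload 6 kg.
Tool frame: the origin (TCP) lies at the very end of the fingers, on their centre line; the grasp point (between the pads) lies 19 mm behind it; z points along the fingers, y is the line along which they close (so a half turn about z gives the same grasp; the last joint's range is limited). The gripper opens to 85 mm and grips with 20 to 120 N. Pads are 22 mm wide; open, the fingers measure 114 mm over their backs; the gripper's body (76 mm by 85 mm) begins 54 mm behind the grasp point. The pads swing forward as they close: fully open they stand 13 mm farther back than shut.
Start: joints at [91.656, 2.303, 4.859, 0, -92.561, -19.12], TCP at [0.18, 0.572, 0.197] pointing down, gripper open.
Joint ranges: [-146.85, 146.85], [-73.84, 115.35], [-62.03, 85.46], [-188.31, 113.3], [-161.28, -10.13], [-171.36, 171.36]. Speed limits (degrees/s): [147.25, 147.25, 172.46, 180, 180, 180].

### API

Orientations are given as a 3x3 rotation matrix whose columns are the frame's x, y, z axes.
In Python, from cell import sense, camera, close_job gives the robot as it stands.
- The arm moves only by the tool step_arm, never from a script. Its argument "plan" is a list of rows, each a list of 3 entries, a list of its own where there are three numbers: the shift along the tool's x, y, z in m, then the turn about the tool's z in degrees, then the closure, from 0 (fully open) to 1 (shut). In form: [[[dx, dy, dz], twist, grip], ...]. A call has 1 to 5 rows; each row is the pose to reach, as a shift and turn from the pose commanded when the call began, along the tool's axes at that moment; what a row does not reach only later rows make up. A row lasts 1/10 s, in which the tool goes at most 50 mm and 8.59 degrees, less where a joint would pass 70% of its speed; a pose out of reach is approached as far as the arm can. A call with a gripper value outside its range is refused whole. The fingers move at their own pace and stop on an object; the grip force is fixed at half the most. Time passes only in rows, so rows that repeat a pose let the fingers close. It gives the time, the measured TCP pose, the force, the opening and the grip force at its end, in the units of the state.
- sense(): the state, without advancing time (a new reading comes with each control period).
- camera(name): name is "scene" or "side" or "wrist"; returns a dict with "frame" (420x560x3 uint8, red, green, blue), "depth" (420x560 float32, m along the optical axis (not along the pixel's ray), 0 where there is no reading), "fx", "fy", "cx", "cy" (pixels), "camera_from_world" (4x4, takes a point from world to camera coordinates). Camera axes: x right, y up, looking along -z (the intrinsics and any distortion apply to the point x, -y, -z); pixel columns grow to the right and rows downward; lengths in m; the calibration is good to about 2 mm. A picture is of the moment at which its call begins.
- close_job(): hands the job in; it is judged then, once.
The state is a dict: "t": time; "joints": joint angles; "joint_velocities": joint speeds; "effort": joint torques, N m; "ee_pos": TCP position; "tcp_rot": TCP orientation; "ft_force": force on the tool from outside, world axes, zero at the start; "wrist_torque": the same for the moment, N m; "gripper_width": finger opening in m; "gripper_force": force on a finger pad.
Only numpy, scipy, OpenCV 4.12 (cv2) and the standard library are available. Lean on these libraries where they do the work, as an engineer would, in place of code of your own. Each camera call takes 0.05 s, during which the arm holds its last target. There are 200 camera calls.

### The job

The cup-drying rack on the worktop is no longer needed: fold it up, first the inner arm (the one hinged right at the steel spine) flat against the spine, then the outer arm (hinged on the lug) alongside it. Then lay the folded rack, still shut and right way up, flat in the free near half of the long white tray, and let go. Do not knock or shift the jars in the tray or the other things on the worktop.

Things in the scene. Friction and masses are not known exactly. Their poses are not given: they have to be found in the camera images.
- cup_rack: Folding cup-drying rack, loose, 0.5-0.9 kg: a dark steel spine bar 200x18 mm and two pale wooden arms (168x16) pinned to it. All bars lie 2 to 22 mm above its feet. Origin: centre of the spine's underside at foot level; x along the spine, y to the side where the arms are, z up. Spine: x -100..100, y -9..9 mm. Folded it is a bundle 200x54 mm (y -9..45), grippable across its bars between the posts.
- inner_arm (a joint): Opening angle (rad) of the inner arm: 0 = folded, beside the spine (rack y 11..27 mm), 1.57 = square to it, stop at 2.0. Opening turns it anticlockwise from above. Light friction (0.02 N m), stays where left, no spring.
- outer_arm (a joint): Opening angle (rad) of the outer arm: 0 = folded, parallel to the spine outside the place of the inner arm (rack y 29..45 mm), stop at 2.0. Opening turns it clockwise from above. Same light friction. If folded first it bars the inner arm's way.
- inner_post (a point): Centre of the top of the upright round wooden post (14 mm diameter, top 82 mm above the feet, 60 mm above the arm) near the free end of the inner arm. Folded, it stands at x=62, y=19 mm of the rack.
- outer_post (a point): Centre of the top of the same kind of post near the free end of the outer arm. Folded, it stands at x=-62, y=37 mm of the rack.
- inner_arm_pin (a point): Top of the inner arm's vertical hinge pin, at x=-90, y=10, z=22 mm of the rack, right at the spine. The post's axis is 152 mm along the arm from the pin and 9 mm to its outer side. Axes as the rack's.
- outer_arm_pin (a point): Top of the outer arm's vertical hinge pin, at x=90, y=28, z=22 mm of the rack, on a lug (x 84..100 mm) that stands out from the spine to y=31. The post's axis is 152 mm along the arm from the pin and 9 mm to its outer side. Axes as the rack's.
- rack_middle (a point): Middle of the folded bundle (x=0, y=18, z=12 mm of the rack); axes as the rack's.
- tray: Long white tray, 420 (x) x 140 (y) mm, fixed to the worktop; floor 6 mm above the worktop, rim 22 mm high and 4 mm thick, inside 412 x 132 mm. Origin: centre of its underside; x along its length, away from the robot. Jars stand in its far (+x) half, the near (-x) half is free.
- free_end (a point): Point on the tray's floor in the middle of its free near half (x=-95 mm, z=6 mm of the tray); axes as the tray's.
- spice_jar_a: A red-capped spice jar 45x45x106, standing in the tray's far (+x) half. Origin: centre of its underside. Bystander, not to be disturbed.
- spice_jar_b: A second red-capped spice jar 45x45x106, in the tray's far half. Origin: centre of its underside. Bystander, not to be disturbed.
- salt_shaker: A glass salt shaker 44x44x90 with a metal top, in the tray's far half. Origin: centre of its underside. Bystander, not to be disturbed.
- mug: A striped mug 86x120x90, on the worktop in front, between rack and tray. Origin: centre of its underside. Bystander, not to be disturbed.
- onion: A red onion, 84 mm, on the worktop at the back. Origin: centre of its underside. Bystander, not to be disturbed.
- sugar_jar: A sugar jar 64x64x90 with a grey lid, at the back left. Origin: centre of its underside. Bystander, not to be disturbed.
- coffee_cup: A white coffee cup 62x92x51 at the front left. Origin: centre of its underside. Bystander, not to be disturbed.

How it is judged:
By the outcome, as a careful person would: the job done as asked, in the order asked, and still so for the second after the job is handed in, with the robot touching nothing.
It also fails if it takes over 69 s, if anything falls off the work surface, if the arm or the gripper's body presses on something with over 40 N, if the wrist force passes 120 N, or if a joint passes its speed limit or range.

## Working session

There is one attempt and no reset: what is moved stays moved. The work goes in short steps, Python scripts to look and compute and a tool call to move; the robot and the scene stay as the last step left them, time stands still between calls to the robot, and variables do not carry over. Pictures are saved under pics/ and viewed, at most 10 in all, crops included, and the job is handed in when it is done.

Besides the shell and the picture viewer there is one more tool, called after "Call:" by a JSON object that holds its "name" and its "arguments", one argument or row to a line. step_arm: Moves the arm, as the interface text tells. Its arguments: {"type":"object","properties":{"plan":{"type":"array","items":{"type":"array"}}},"required":["plan"]}

```bash
ls; mkdir -p pics; cat > h.py <<'E'
import numpy as np, cv2
from cell import sense, camera, close_job
def save(n,f): cv2.imwrite(f'pics/{n}.png', cv2.cvtColor(f,cv2.COLOR_RGB2BGR))
def cloud(c):
    d=c['depth']; v,u=np.mgrid[:d.shape[0],:d.shape[1]]
    X=np.stack([(u-c['cx'])/c['fx']*d, -(v-c['cy'])/c['fy']*d, -d, np.ones_like(d)],-1)
    return (X@np.linalg.inv(c['camera_from_world']).T)[...,:3]
def ray(c,u,v,z):
    M=np.linalg.inv(c['camera_from_world']); d=M[:3,:3]@np.array([(u-c['cx'])/c['fx'],-(v-c['cy'])/c['fy'],-1.]); o=M[:3,3]
    return o+d*(z-o[2])/d[2]
E
python3 - <<'E'
from h import *
for n in ['scene','side']:
    c=camera(n); save(n+'0',c['frame']); np.save(n+'0.npy',c,allow_pickle=True)
    print(n,c['fx'],c['cx'],np.linalg.inv(c['camera_from_world']).round(3).tolist(), (c['depth']>0).mean())
s=sense(); print(s['t'],s['ee_pos'],s['tcp_rot'])
E
```

```text
pics
scene 484.9970218534347 287.3819887087846 [[0.635, 0.341, -0.693, -0.315], [-0.773, 0.277, -0.571, -0.717], [-0.003, 0.898, 0.439, 0.632], [0.0, 0.0, 0.0, 1.0]] 0.9960416666666667
side 410.3911555732643 277.9873925619463 [[0.994, 0.072, -0.079, 0.489], [-0.104, 0.483, -0.869, -0.989], [-0.024, 0.873, 0.488, 0.635], [0.0, 0.0, 0.0, 1.0]] 0.9961181972789116
0.1 [0.17988282 0.57204067 0.19566647] [[ 9.53903958e-01 -3.00111800e-01 -3.83751962e-04]
 [-3.00112027e-01 -9.53902669e-01 -1.57128455e-03]
 [ 1.05499013e-04  1.61402313e-03 -9.99998692e-01]]
```

View pics/scene0.png

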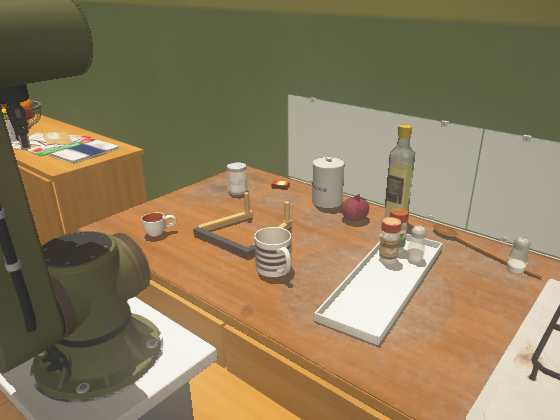

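View pics/side0.png

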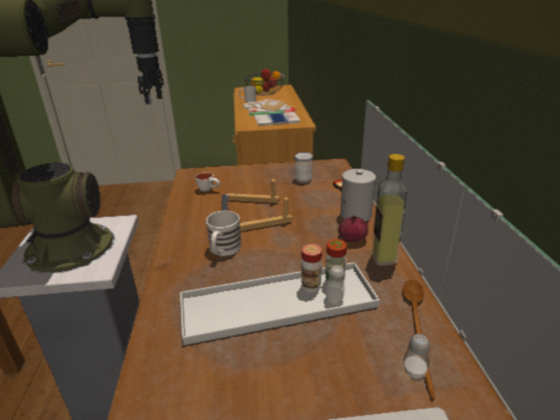

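The rack's spine runs in the scene view from about (195,235) to (250,252), with posts at (248,200) and (287,210). The tray runs from (350,320) to (420,245), the mug is at (272,255), and the cup is at (155,225). Next I'll take metric points from depth.

```bash
python3 - <<'E'
from h import *
im=np.full((600,800,3),40,np.uint8)  # col: y from .6 to -.5 ; row: x .85->.2 ; 700px/m
for n in ['scene','side']:
    c=np.load(n+'0.npy',allow_pickle=True).item(); P=cloud(c); np.save(n+'P.npy',P)
    for p,col in zip(P.reshape(-1,3),c['frame'].reshape(-1,3)):
        if p[2]>0.009 and p[2]<.13 and .1<p[0]<.9 and -.5<p[1]<.6:
            r=int((.9-p[0])*720); q=int((.6-p[1])*720)
            if 0<=r<600 and 0<=q<800:
                im[r,q]=(0,255,0) if p[2]<.016 else ((255,160,0) if p[2]<.028 else ((255,0,0) if p[2]<.06 else (255,255,255)))
for k in range(2,9): cv2.putText(im,f'x.{k}',(0,int((.9-k/10)*720)),0,.4,(0,255,255))
for k in range(-4,6): cv2.putText(im,f'{k}',(int((.6-k/10)*720),10),0,.4,(0,255,255))
save('top',im)
E
```

```text
(no output)
```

View pics/top.png

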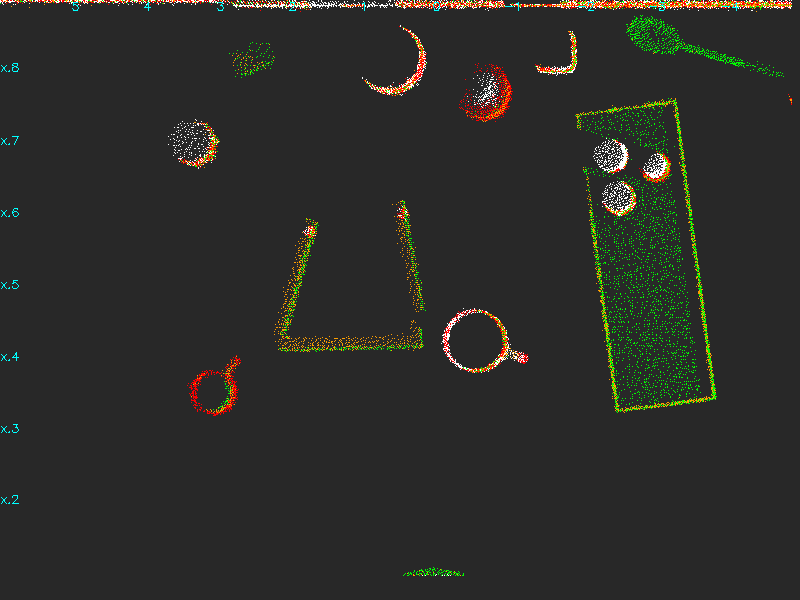

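The top map shows the spine at x≈0.42 from y≈0.21 to 0.014, so rack y points to world +x and rack x to world −y. The inner arm is the left one (post ≈(310,228) px) and the outer is the right one (post ≈(402,210)). The tray is yawed about 8°. Now I'll fit the numbers.

```bash
python3 - <<'E'
from h import *
P=np.vstack([np.load(n+'P.npy').reshape(-1,3) for n in ['scene','side']])
def sel(x0,x1,y0,y1,z0,z1): return P[(P[:,0]>x0)&(P[:,0]<x1)&(P[:,1]>y0)&(P[:,1]<y1)&(P[:,2]>z0)&(P[:,2]<z1)]
def rect(n,q):
    r=cv2.minAreaRect((q[:,:2]*1000).astype(np.float32)); print(n,len(q),r)
rect('spine',sel(.40,.434,0.,.23,.008,.03))
for n,a in [('inpost',(.5,.62,.12,.2)),('outpost',(.52,.65,.02,.08))]:
    q=sel(*a,.035,.1); print(n,len(q),np.median(q,0),q.min(0),q.max(0))
rect('inarm',sel(.45,.6,.14,.23,.008,.027)); rect('outarm',sel(.47,.63,.0,.06,.008,.027))
rect('tray',sel(.3,.8,-.42,-.18,.017,.024)); 
for n,a in [('mug',(.3,.5,-.14,0)),('cup',(.3,.42,.25,.36))]:
    q=sel(*a,.012,.12); print(n,q.min(0),q.max(0))
for n in ['scene','side']:
    c=np.load(n+'0.npy',allow_pickle=True).item(); Q=np.load(n+'P.npy')
    m=(Q[...,2]>.072)&(Q[...,2]<.09)&(Q[...,0]>.5)&(Q[...,0]<.65)&(Q[...,1]>0)&(Q[...,1]<.2)
    k,l,s,cen=cv2.connectedComponentsWithStats(m.astype(np.uint8))
    for i in range(1,k):
        if s[i,4]>3: print(n,s[i],Q[l==i].mean(0).round(4), Q[l==i][:,2].max())
E
```

```text
spine 605 ((422.4878234863281, 114.7251968383789), (21.738508224487305, 205.4539337158203), 0.291250616312027)
inpost 141 [0.57790106 0.16833923 0.06035676] [0.57213519 0.16121253 0.03528984] [0.58740747 0.17827579 0.08516884]
outpost 162 [0.60255612 0.04003894 0.06009629] [0.59503618 0.03453665 0.0351097 ] [0.61262647 0.04768745 0.08534831]
inarm 613 ((522.3627319335938, 186.7572479248047), (24.84817123413086, 150.6806182861328), 74.20511627197266)
outarm 448 ((544.5641479492188, 32.58482360839844), (153.90762329101562, 23.02816390991211), 10.507152557373047)
tray 1875 ((545.023193359375, -295.5869140625), (424.79669189453125, 145.20321655273438), 7.661942481994629)
mug [ 0.38248514 -0.13427894  0.01214275] [ 0.47152736 -0.01377741  0.09448197]
cup [0.32310579 0.26532188 0.01219548] [0.40590381 0.33896904 0.05686587]
scene [244 192   5   5  21] [0.5787 0.1702 0.0777] 0.08241589119786463
scene [285 201   5   5  19] [0.603  0.0413 0.0782] 0.0814856081080989
side [271 179   4   6  19] [0.5793 0.1687 0.0798] 0.08516884232842847
side [283 198   5   5  23] [0.6036 0.0412 0.0793] 0.08534831255809361
```

```bash
cat >> h.py <<'E'
def Rz(psi):
    c,s=np.cos(np.radians(psi)),np.sin(np.radians(psi)); return np.array([[c,s,0],[s,-c,0],[0,0,-1.]])
def rows(targets,g,start=None,n=5):
    "targets: (x,y,z,yaw) each; prints calls of n rows in the tool frame at each call's start"
    if start is None:
        s=sense(); p=s['ee_pos']; R=s['tcp_rot']; y=np.degrees(np.arctan2(R[1,0],R[0,0])); start=(*p,y)
    print('start',np.round(start,4))
    for k in range(0,len(targets),n):
        p0=np.array(start[:3]); y0=start[3]; out=[]
        for t in targets[k:k+n]:
            d=Rz(y0).T@(np.array(t[:3])-p0); tw=-((t[3]-y0+180)%360-180)
            out.append([[round(float(v),3) for v in d],round(float(tw),1),g])
        print(out); start=targets[min(k+n,len(targets))-1]
O=np.array([.421,.1147])
def W(r): return O+np.array([r[1],-r[0]])
def push(arm,phi,o,z,L=150):
    a=np.radians(phi); c,s=np.cos(a),np.sin(a)
    r=(np.array([-90+L*c-o*s,10+L*s+o*c]) if arm=='in' else np.array([90-(L*c-o*s),28+L*s+o*c]))/1000
    return (*W(r),z,phi-90 if arm=='in' else -90-phi)
E
python3 - <<'E'
from h import *
a=push('in',74,58,.12); b=push('in',74,58,.035); print(a)
rows([a,b],1)
E
```

```text
(np.float64(0.5911762210281337), np.float64(0.2191075749918726), 0.12, -16)
start [  0.1799   0.572    0.1957 -17.4643]
[[[0.498, 0.213, 0.076], -1.5, 1], [[0.498, 0.213, 0.161], -1.5, 1]]
```

Call:
{"name": "step_arm", "arguments": {
  "plan": [
    [[0.498, 0.213, 0.076], -1.5, 1],
    [[0.498, 0.213, 0.076], -1.5, 1],
    [[0.498, 0.213, 0.076], -1.5, 1],
    [[0.498, 0.213, 0.076], -1.5, 1],
    [[0.498, 0.213, 0.076], -1.5, 1]
  ]
}}

```text
t: 0.6
ee_pos: [0.3689, 0.4095, 0.1613]
tcp_rot: [[0.962, -0.274, -0.0], [-0.274, -0.962, -0.0], [-0.0, 0.0, -1.0]]
ft_force: [1.3, 1.6, 1.0]
gripper_width: 0.012
gripper_force: 0.0
```

Call:
{"name": "step_arm", "arguments": {
  "plan": [
    [[0.266, 0.122, 0.041], 0, 1],
    [[0.266, 0.122, 0.041], 0, 1],
    [[0.266, 0.122, 0.041], 0, 1],
    [[0.266, 0.122, 0.041], 0, 1],
    [[0.266, 0.122, 0.041], 0, 1]
  ]
}}

```text
t: 1.1
ee_pos: [0.557, 0.2484, 0.1265]
tcp_rot: [[0.961, -0.275, -0.0], [-0.275, -0.961, -0.0], [-0.0, 0.0, -1.0]]
ft_force: [0.4, 1.6, -0.4]
gripper_width: -0.0005
gripper_force: 0.0
```

```bash
python3 - <<'E'
from h import *
b=push('in',74,58,.035); rows([b],1); s=sense(); print(s['ft_force'],s['gripper_width'])
E
```

```text
start [  0.557    0.2484   0.1265 -15.9534]
[[[0.041, 0.019, 0.092], 0.0, 1]]
[ 0.3832252   1.62078807 -0.402381  ] -0.0005350750193004074
```

Call:
{"name": "step_arm", "arguments": {
  "plan": [
    [[0.041, 0.019, 0.0], 0, 1],
    [[0.041, 0.019, 0.03], 0, 1],
    [[0.041, 0.019, 0.07], 0, 1],
    [[0.041, 0.019, 0.092], 0, 1],
    [[0.041, 0.019, 0.092], 0, 1]
  ]
}}

```text
t: 1.6
ee_pos: [0.5875, 0.2188, 0.03]
tcp_rot: [[0.961, -0.276, -0.008], [-0.276, -0.961, -0.004], [-0.006, 0.006, -1.0]]
ft_force: [0.7, -0.4, 0.1]
gripper_width: -0.0001
gripper_force: 0.0
```

```bash
python3 - <<'E'
from h import *
c=camera('side'); save('s1',cv2.resize(c['frame'][120:300,150:390],None,fx=3,fy=3))
T=[push('in',74,40,.035),push('in',74,34,.035)]+[push('in',f,30,.035) for f in (71,66,61,56,51,46,41,36,31,26,21,17,13)]
rows(T,1)
E
```

```text
start [  0.5891   0.2196   0.0334 -15.9722]
[[[0.002, 0.018, -0.002], 0.0, 1], [[0.002, 0.024, -0.002], 0.0, 1], [[0.003, 0.036, -0.002], 3.0, 1], [[0.005, 0.049, -0.002], 8.0, 1], [[0.005, 0.062, -0.002], 13.0, 1]]
[[[0.002, 0.013, 0.0], 5.0, 1], [[0.003, 0.027, 0.0], 10.0, 1], [[0.003, 0.04, 0.0], 15.0, 1], [[0.001, 0.053, 0.0], 20.0, 1], [[-0.001, 0.066, 0.0], 25.0, 1]]
[[[0.002, 0.013, 0.0], 5.0, 1], [[0.003, 0.027, 0.0], 10.0, 1], [[0.003, 0.04, 0.0], 15.0, 1], [[0.002, 0.05, 0.0], 19.0, 1], [[-0.0, 0.061, 0.0], 23.0, 1]]
```

View pics/s1.png

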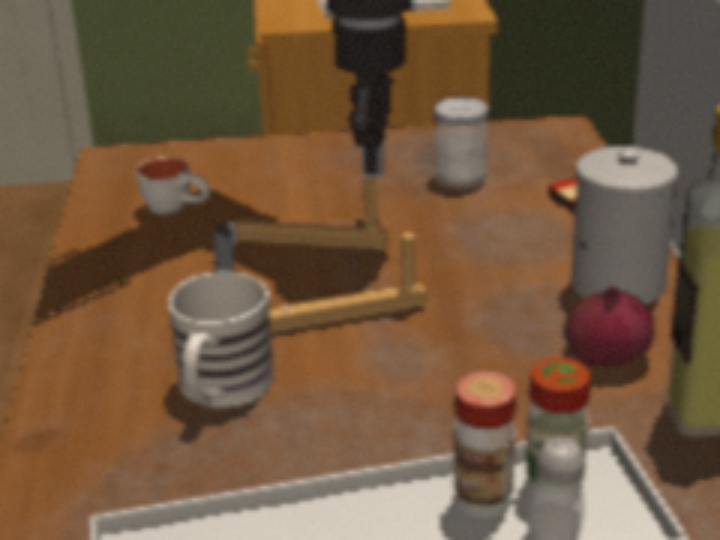

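The closed fingers at (372,165) stand right behind the inner post at (372,205), and nothing has moved. Next comes the push.

Call:
{"name": "step_arm", "arguments": {
  "plan": [
    [[0.002, 0.018, -0.002], 0.0, 1],
    [[0.002, 0.024, -0.002], 0.0, 1],
    [[0.003, 0.036, -0.002], 3.0, 1],
    [[0.005, 0.049, -0.002], 8.0, 1],
    [[0.005, 0.062, -0.002], 13.0, 1]
  ]
}}

```text
t: 2.15
ee_pos: [0.5788, 0.1594, 0.0394]
tcp_rot: [[0.873, -0.487, 0.003], [-0.487, -0.873, 0.002], [0.002, -0.003, -1.0]]
ft_force: [0.3, 0.6, 0.1]
gripper_width: -0.0001
gripper_force: 0.4
```

Call:
{"name": "step_arm", "arguments": {
  "plan": [
    [[0.002, 0.013, 0.0], 5.0, 1],
    [[0.003, 0.027, 0.0], 10.0, 1],
    [[0.003, 0.04, 0.0], 15.0, 1],
    [[0.001, 0.053, 0.0], 20.0, 1],
    [[-0.001, 0.066, 0.0], 25.0, 1]
  ]
}}

```text
t: 2.65
ee_pos: [0.5458, 0.1019, 0.0394]
tcp_rot: [[0.585, -0.811, 0.004], [-0.811, -0.585, 0.001], [0.001, -0.004, -1.0]]
ft_force: [0.5, 1.5, -0.2]
gripper_width: -0.0003
gripper_force: 0.5
```

```bash
python3 - <<'E'
from h import *
c=camera('side'); Q=cloud(c); save('s2',cv2.resize(c['frame'][150:290,180:330],None,fx=4,fy=4))
P=Q.reshape(-1,3); 
m=(Q[...,2]>.04)&(Q[...,2]<.09)&(Q[...,0]>.4)&(Q[...,0]<.65)&(Q[...,1]>0)&(Q[...,1]<.2)
k,l,s,cen=cv2.connectedComponentsWithStats(m.astype(np.uint8))
for i in range(1,k):
    if s[i,4]>3: print(s[i],Q[l==i].mean(0).round(4))
T=[push('in',f,30,.035) for f in (41,36,31,26,21,17,13,10,7,4)]
rows(T,1)
E
```

```text
[256 189  12  18  91] [0.5343 0.0886 0.07  ]
[283 198   5  15  73] [0.6034 0.0411 0.0629]
start [ 5.44900e-01  1.00900e-01  3.94000e-02 -5.44661e+01]
[[[-0.004, -0.012, 0.004], -5.5, 1], [[-0.001, 0.001, 0.004], -0.5, 1], [[0.001, 0.014, 0.004], 4.5, 1], [[0.002, 0.028, 0.004], 9.5, 1], [[0.002, 0.041, 0.004], 14.5, 1]]
[[[0.002, 0.011, 0.0], 4.0, 1], [[0.003, 0.021, 0.0], 8.0, 1], [[0.003, 0.029, 0.0], 11.0, 1], [[0.003, 0.037, 0.0], 14.0, 1], [[0.002, 0.045, 0.0], 17.0, 1]]
```

View pics/s2.png

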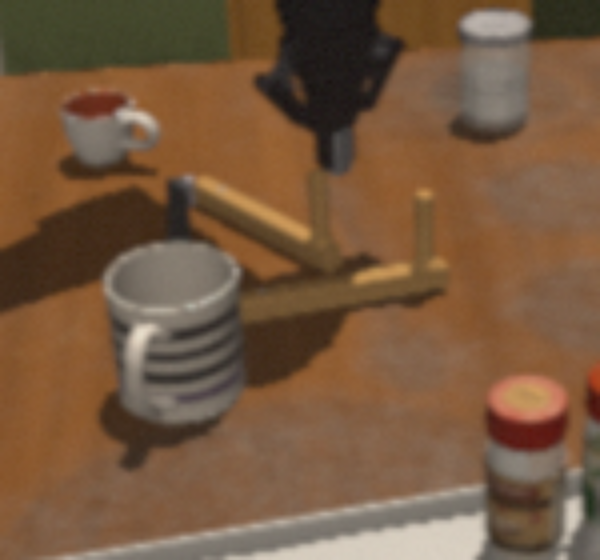

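The inner arm is folding and the finger is behind the post. The outer arm, mug and cup have not moved. I'll continue.

Call:
{"name": "step_arm", "arguments": {
  "plan": [
    [[0.001, 0.014, 0.004], 4.5, 1],
    [[0.002, 0.028, 0.004], 9.5, 1],
    [[0.002, 0.041, 0.004], 14.5, 1]
  ]
}}

```text
t: 3.0
ee_pos: [0.5169, 0.0771, 0.0384]
tcp_rot: [[0.366, -0.931, 0.011], [-0.931, -0.366, 0.003], [0.002, -0.011, -1.0]]
ft_force: [4.2, 1.8, 8.9]
gripper_width: 0.0003
gripper_force: 3.9
```

Call:
{"name": "step_arm", "arguments": {
  "plan": [
    [[0.002, 0.011, 0.0], 4.0, 1],
    [[0.003, 0.021, 0.0], 8.0, 1],
    [[0.003, 0.029, 0.0], 11.0, 1],
    [[0.003, 0.037, 0.0], 14.0, 1],
    [[0.002, 0.045, 0.0], 17.0, 1]
  ]
}}

```text
t: 3.5
ee_pos: [0.4745, 0.0584, 0.037]
tcp_rot: [[0.079, -0.997, 0.008], [-0.997, -0.079, 0.002], [-0.001, -0.008, -1.0]]
ft_force: [2.3, -1.1, 6.2]
gripper_width: -0.0001
gripper_force: 2.4
```

```bash
python3 - <<'E'
from h import *
c=camera('scene'); Q=cloud(c)
save('s3',cv2.resize(c['frame'][170:290,170:320],None,fx=4,fy=4))
q=Q[(Q[...,2]>.03)&(Q[...,2]<.09)&(Q[...,0]>.4)&(Q[...,0]<.48)&(Q[...,1]>0.02)&(Q[...,1]<.09)]
print(len(q),np.median(q,0) if len(q) else 0)
rows([push('in',f,30,.035) for f in (2,0)]+[push('in',0,27,.035)],1); print(sense()['ft_force'])
E
```

```text
150 [0.45466998 0.05052459 0.07266252]
start [ 4.7340e-01  5.8300e-02  3.6600e-02 -8.5654e+01]
[[[0.002, 0.007, 0.002], 2.3, 1], [[0.003, 0.013, 0.002], 4.3, 1], [[0.002, 0.016, 0.002], 4.3, 1]]
[ 2.66488899 -0.0280854   3.6280854 ]
```

View pics/s3.png

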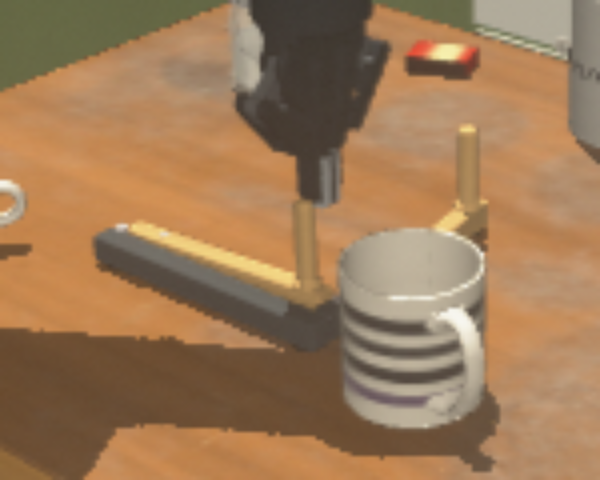

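The inner arm is almost flush: it lies along the spine, with its post at (305,245). Now a gentle final push.

Call:
{"name": "step_arm", "arguments": {
  "plan": [
    [[0.002, 0.006, -0.002], 2.3, 1],
    [[0.003, 0.011, -0.002], 4.3, 1],
    [[0.003, 0.015, -0.002], 4.3, 1],
    [[0.003, 0.015, -0.002], 4.3, 1]
  ]
}}

```text
t: 3.95
ee_pos: [0.4592, 0.0547, 0.0378]
tcp_rot: [[0.007, -1.0, 0.006], [-1.0, -0.007, 0.002], [-0.002, -0.006, -1.0]]
ft_force: [4.2, 1.3, 5.1]
gripper_width: 0.0002
gripper_force: 2.8
```

```bash
cat > rack.py <<'E'
from h import *
def bars():
    P=np.vstack([cloud(camera(n)).reshape(-1,3) for n in ('scene','side')])
    q=P[(P[:,0]>.38)&(P[:,0]<.55)&(P[:,1]>0.)&(P[:,1]<.24)]
    b=q[(q[:,2]>.017)&(q[:,2]<.027)]
    for y in np.arange(.02,.22,.02):
        s=b[abs(b[:,1]-y)<.008]
        if len(s)>4: print('y',round(y,2),'x',np.percentile(s[:,0],[3,97]).round(4),len(s))
E
python3 - <<'E'
from rack import *
bars(); print(sense()['ft_force'])
E
```

```text
y 0.02 x [0.4175 0.5444] 144
y 0.04 x [0.4152 0.4498] 53
y 0.06 x [0.4157 0.4392] 41
y 0.08 x [0.4143 0.4476] 48
y 0.1 x [0.4135 0.4481] 55
y 0.12 x [0.414  0.4483] 65
y 0.14 x [0.4127 0.4462] 62
y 0.16 x [0.4128 0.444 ] 55
y 0.18 x [0.4129 0.4444] 58
y 0.2 x [0.4115 0.4431] 56
[3.37360581 1.10366491 5.2894183 ]
```

The inner arm is folded: the bundle is an even 34 mm wide along its length. Now the outer arm.

```bash
python3 - <<'E'
from h import *
s=sense(); p=s['ee_pos']
a=push('out',80,58,.125); b=push('out',80,58,.036)
T=[(p[0]+.01,p[1],p[2]+.02,-90),(p[0]+.01,p[1],.09,-90),(p[0]+.02,p[1],.125,-98)]
for i in range(1,10):
    f=min(i/6,1); T.append((p[0]+.02+f*(a[0]-p[0]-.02),p[1]+f*(a[1]-p[1]),.125,-98-8*i))
T+=[(*a[:2],.10,-170),(*a[:2],.06,-170),b]; rows(T,1); print(b)
E
```

```text
start [ 4.59400e-01  5.47000e-02  3.77000e-02 -8.95881e+01]
[[[0.0, -0.01, -0.02], 0.4, 1], [[0.0, -0.01, -0.052], 0.4, 1], [[0.0, -0.02, -0.087], 8.4, 1], [[0.01, -0.041, -0.087], 16.4, 1], [[0.021, -0.062, -0.087], 24.4, 1]]
[[[0.001, -0.024, 0.0], 8.0, 1], [[0.001, -0.047, 0.0], 16.0, 1], [[0.002, -0.071, 0.0], 24.0, 1], [[0.003, -0.094, 0.0], 32.0, 1], [[0.003, -0.094, 0.0], 40.0, 1]]
[[[0.0, 0.0, 0.0], 8.0, 1], [[0.0, 0.0, 0.0], 16.0, 1], [[0.0, 0.0, 0.025], 16.0, 1], [[0.0, 0.0, 0.065], 16.0, 1], [[0.0, 0.0, 0.089], 16.0, 1]]
(np.float64(0.6067927572565132), np.float64(-0.006371623024668496), 0.036, -170)
```

Call:
{"name": "step_arm", "arguments": {
  "plan": [
    [[0.0, -0.01, -0.02], 0.4, 1],
    [[0.0, -0.01, -0.052], 0.4, 1],
    [[0.0, -0.02, -0.087], 8.4, 1],
    [[0.01, -0.041, -0.087], 16.4, 1],
    [[0.021, -0.062, -0.087], 24.4, 1]
  ]
}}

```text
t: 4.55
ee_pos: [0.5204, 0.0335, 0.124]
tcp_rot: [[-0.411, -0.911, 0.002], [-0.911, 0.411, 0.001], [-0.002, -0.002, -1.0]]
ft_force: [-0.4, 0.6, -0.9]
gripper_width: 0.0001
gripper_force: 0.0
```

Call:
{"name": "step_arm", "arguments": {
  "plan": [
    [[0.001, -0.024, 0.0], 8.0, 1],
    [[0.001, -0.047, 0.0], 16.0, 1],
    [[0.002, -0.071, 0.0], 24.0, 1],
    [[0.003, -0.094, 0.0], 32.0, 1],
    [[0.003, -0.094, 0.0], 40.0, 1]
  ]
}}

```text
t: 5.05
ee_pos: [0.6047, -0.0092, 0.121]
tcp_rot: [[-0.902, -0.431, -0.002], [-0.431, 0.902, -0.001], [0.003, 0.0, -1.0]]
ft_force: [-1.6, 0.8, -0.1]
gripper_width: 0.0001
gripper_force: 0.0
```

Call:
{"name": "step_arm", "arguments": {
  "plan": [
    [[0.0, 0.0, 0.0], 8.0, 1],
    [[0.0, 0.0, 0.0], 16.0, 1],
    [[0.0, 0.0, 0.025], 16.0, 1],
    [[0.0, 0.0, 0.065], 16.0, 1],
    [[0.0, 0.0, 0.089], 16.0, 1]
  ]
}}

```text
t: 5.55
ee_pos: [0.6022, -0.008, 0.0301]
tcp_rot: [[-0.985, -0.173, -0.004], [-0.173, 0.985, 0.0], [0.004, 0.001, -1.0]]
ft_force: [-1.0, 0.5, -0.1]
gripper_width: -0.0001
gripper_force: 0.0
```

```bash
python3 - <<'E'
from h import *
T=[push('out',80,40,.036),push('out',80,34,.036)]+[push('out',f,30,.036) for f in (77,72,67,62,57,52,47,42,37,32,27,22,17)]
rows(T,1)
E
```

```text
start [ 6.022000e-01 -8.000000e-03  3.010000e-02 -1.700456e+02]
[[[-0.005, 0.019, -0.006], -0.0, 1], [[-0.005, 0.025, -0.006], -0.0, 1], [[-0.006, 0.037, -0.006], -3.0, 1], [[-0.007, 0.05, -0.006], -8.0, 1], [[-0.008, 0.063, -0.006], -13.0, 1]]
[[[-0.002, 0.013, 0.0], -5.0, 1], [[-0.003, 0.027, 0.0], -10.0, 1], [[-0.003, 0.04, 0.0], -15.0, 1], [[-0.001, 0.053, 0.0], -20.0, 1], [[0.001, 0.066, 0.0], -25.0, 1]]
[[[-0.002, 0.013, 0.0], -5.0, 1], [[-0.003, 0.027, 0.0], -10.0, 1], [[-0.003, 0.04, 0.0], -15.0, 1], [[-0.001, 0.053, 0.0], -20.0, 1], [[0.001, 0.066, 0.0], -25.0, 1]]
```

Call:
{"name": "step_arm", "arguments": {
  "plan": [
    [[-0.005, 0.019, -0.006], 0, 1],
    [[-0.005, 0.025, -0.006], 0, 1],
    [[-0.006, 0.037, -0.006], -3.0, 1],
    [[-0.007, 0.05, -0.006], -8.0, 1],
    [[-0.008, 0.063, -0.006], -13.0, 1]
  ]
}}

```text
t: 6.05
ee_pos: [0.6011, 0.0557, 0.04]
tcp_rot: [[-0.92, -0.393, 0.001], [-0.393, 0.92, 0.0], [-0.001, -0.0, -1.0]]
ft_force: [-0.1, -0.7, 0.1]
gripper_width: -0.0003
gripper_force: 0.4
```

Call:
{"name": "step_arm", "arguments": {
  "plan": [
    [[-0.002, 0.013, 0.0], -5.0, 1],
    [[-0.003, 0.027, 0.0], -10.0, 1],
    [[-0.003, 0.04, 0.0], -15.0, 1],
    [[-0.001, 0.053, 0.0], -20.0, 1],
    [[0.001, 0.066, 0.0], -25.0, 1]
  ]
}}

```text
t: 6.55
ee_pos: [0.5745, 0.1163, 0.0401]
tcp_rot: [[-0.667, -0.745, 0.001], [-0.745, 0.667, 0.0], [-0.001, -0.001, -1.0]]
ft_force: [0.2, -0.5, 0.2]
gripper_width: -0.0003
gripper_force: 0.4
```

```bash
python3 - <<'E'
from h import *
c=camera('scene'); Q=cloud(c)
save('s4',cv2.resize(c['frame'][160:280,170:320],None,fx=4,fy=4))
m=(Q[...,2]>.04)&(Q[...,2]<.09)&(Q[...,0]>.4)&(Q[...,0]<.65)&(Q[...,1]>0.02)&(Q[...,1]<.2)
k,l,s,cen=cv2.connectedComponentsWithStats(m.astype(np.uint8))
for i in range(1,k):
    if s[i,4]>3: print(s[i],Q[l==i].mean(0).round(4))
rows([push('out',f,30,.036) for f in (37,32,27,22,17,13,10,7,4,2)],1)
E
```

```text
[251 196  14  18 115] [0.5639 0.121  0.0694]
[241 221   6  17  86] [0.442  0.0496 0.062 ]
start [ 5.739000e-01  1.176000e-01  4.010000e-02 -1.315519e+02]
[[[0.0, 0.014, 0.004], -4.6, 1], [[-0.001, 0.027, 0.004], -9.6, 1], [[-0.0, 0.04, 0.004], -14.6, 1], [[0.001, 0.054, 0.004], -19.6, 1], [[0.003, 0.067, 0.004], -24.6, 1]]
[[[-0.002, 0.011, 0.0], -4.0, 1], [[-0.003, 0.019, 0.0], -7.0, 1], [[-0.003, 0.027, 0.0], -10.0, 1], [[-0.003, 0.035, 0.0], -13.0, 1], [[-0.003, 0.04, 0.0], -15.0, 1]]
```

View pics/s4.png

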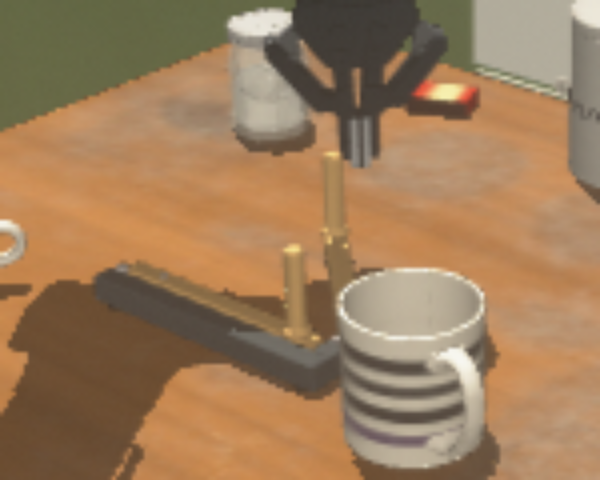

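The outer post at (332,195) moves ahead of the finger at (360,145), and the inner arm stays folded with its post at (293,290). I'll continue.

Call:
{"name": "step_arm", "arguments": {
  "plan": [
    [[0.0, 0.014, 0.002], -4.6, 1],
    [[-0.001, 0.027, 0.002], -9.6, 1],
    [[0.0, 0.04, 0.002], -14.6, 1],
    [[0.001, 0.054, 0.002], -19.6, 1],
    [[0.003, 0.067, 0.002], -24.6, 1]
  ]
}}

```text
t: 7.1
ee_pos: [0.523, 0.1587, 0.0384]
tcp_rot: [[-0.298, -0.955, 0.002], [-0.955, 0.298, 0.0], [-0.001, -0.002, -1.0]]
ft_force: [0.8, -1.8, 1.1]
gripper_width: 0.0002
gripper_force: 0.6
```

Call:
{"name": "step_arm", "arguments": {
  "plan": [
    [[-0.002, 0.011, 0.0], -4.0, 1],
    [[-0.003, 0.019, 0.0], -7.0, 1],
    [[-0.003, 0.027, 0.0], -10.0, 1],
    [[-0.003, 0.032, 0.0], -12.0, 1],
    [[-0.003, 0.035, 0.0], -13.0, 1]
  ]
}}

```text
t: 7.6
ee_pos: [0.4905, 0.1721, 0.038]
tcp_rot: [[-0.078, -0.997, 0.001], [-0.997, 0.078, 0.0], [-0.0, -0.001, -1.0]]
ft_force: [0.5, -0.6, 1.6]
gripper_width: -0.0001
gripper_force: 0.7
```

```bash
python3 - <<'E'
from rack import *
bars(); print(sense()['ft_force'])
rows([push('out',f,30,.036) for f in (3,1,0)]+[push('out',0,27,.036)],1)
E
```

```text
y 0.02 x [0.4174 0.4685] 57
y 0.04 x [0.4166 0.4708] 84
y 0.06 x [0.4162 0.4715] 62
y 0.08 x [0.4168 0.4718] 65
y 0.1 x [0.4154 0.4717] 86
y 0.12 x [0.4151 0.4729] 99
y 0.14 x [0.4145 0.4761] 93
y 0.16 x [0.4144 0.4766] 89
y 0.18 x [0.4137 0.4678] 76
y 0.2 x [0.4135 0.4455] 68
[-0.17881127  0.12839577  0.35563511]
start [ 4.90500e-01  1.72100e-01  3.77000e-02 -9.45511e+01]
[[[-0.0, 0.004, 0.002], -1.6, 1], [[-0.001, 0.009, 0.002], -3.6, 1], [[-0.002, 0.012, 0.002], -4.6, 1], [[-0.001, 0.015, 0.002], -4.6, 1]]
```

Call:
{"name": "step_arm", "arguments": {
  "plan": [
    [[0, 0.004, 0.0], -1.6, 1],
    [[-0.001, 0.008, 0.0], -4, 1],
    [[-0.001, 0.011, 0.0], -5.5, 1],
    [[-0.001, 0.014, 0.0], -5.5, 1],
    [[-0.001, 0.014, 0.0], -5.5, 1]
  ]
}}

```text
t: 8.2
ee_pos: [0.477, 0.1742, 0.0381]
tcp_rot: [[0.016, -1.0, 0.002], [-1.0, -0.016, 0.0], [-0.0, -0.002, -1.0]]
ft_force: [3.4, -0.2, 3.2]
gripper_width: 0.0001
gripper_force: 1.9
```

```bash
python3 - <<'E'
from rack import *
bars(); print(sense()['ft_force'])
E
```

```text
y 0.02 x [0.4166 0.4523] 59
y 0.04 x [0.4162 0.4682] 75
y 0.06 x [0.4173 0.4685] 47
y 0.08 x [0.4157 0.4657] 71
y 0.1 x [0.416  0.4665] 92
y 0.12 x [0.4148 0.4656] 91
y 0.14 x [0.415  0.4637] 89
y 0.16 x [0.4139 0.4643] 92
y 0.18 x [0.4123 0.4605] 79
y 0.2 x [0.4122 0.4466] 69
[ 3.94114973 -0.09694617  4.46235745]
```

The rack is folded shut. Next I retract, open the gripper, and straddle the bundle.

```bash
python3 - <<'E'
from h import *
p=sense()['ee_pos']; c=(.4405,.1147)
rows([(p[0]+.012,p[1],p[2]+.01,-90),(p[0]+.012,p[1],.08,-90),(p[0]+.0,p[1],.13,-89),(p[0]-.01,.15,.14,-88.5),(*c,.14,-88.5),
(*c,.14,-88.5),(*c,.14,-88.5),(*c,.10,-88.5),(*c,.06,-88.5),(*c,.03,-88.5)],0)
E
```

```text
start [ 4.7710e-01  1.7420e-01  3.7900e-02 -8.9083e+01]
[[[0.0, -0.012, -0.01], 0.9, 0], [[0.0, -0.012, -0.042], 0.9, 0], [[0.0, 0.0, -0.092], -0.1, 0], [[0.024, 0.01, -0.102], -0.6, 0], [[0.059, 0.038, -0.102], -0.6, 0]]
[[[0.0, 0.0, 0.0], -0.0, 0], [[0.0, 0.0, 0.0], -0.0, 0], [[0.0, 0.0, 0.04], -0.0, 0], [[0.0, 0.0, 0.08], -0.0, 0], [[0.0, 0.0, 0.11], -0.0, 0]]
```

Call:
{"name": "step_arm", "arguments": {
  "plan": [
    [[0.0, -0.012, -0.01], 0.9, 1],
    [[0.0, -0.012, -0.042], 0.9, 1],
    [[0.0, 0.0, -0.092], -0.1, 1],
    [[0.024, 0.01, -0.102], -0.6, 0],
    [[0.059, 0.038, -0.102], -0.6, 0]
  ]
}}

```text
t: 8.8
ee_pos: [0.4397, 0.1149, 0.1405]
tcp_rot: [[0.028, -1.0, 0.0], [-1.0, -0.028, 0.001], [-0.001, -0.0, -1.0]]
ft_force: [-0.5, -0.8, -0.8]
gripper_width: 0.0283
gripper_force: 0.0
```

Call:
{"name": "step_arm", "arguments": {
  "plan": [
    [[0, 0, 0], 0, 0],
    [[0, 0, 0], 0, 0],
    [[0, 0, 0], 0, 0],
    [[0, 0, 0], 0, 0],
    [[0, 0, 0.03], 0, 0]
  ]
}}

```text
t: 9.3
ee_pos: [0.4417, 0.1157, 0.1122]
tcp_rot: [[0.027, -1.0, 0.005], [-1.0, -0.027, 0.002], [-0.002, -0.005, -1.0]]
ft_force: [-0.2, 0.8, 0.6]
gripper_width: 0.0853
gripper_force: 0.0
```

```bash
python3 - <<'E'
from rack import *
bars(); s=sense(); print(s['ee_pos'],s['gripper_width'])
w=camera('wrist'); save('w1',w['frame'])
rows([(.4405,.1147,z,-88.5) for z in (.08,.06,.04,.025,.015)],0)
E
```

```text
y 0.02 x [0.4166 0.4586] 58
y 0.04 x [0.417  0.4675] 80
y 0.06 x [0.4153 0.4685] 54
y 0.08 x [0.4155 0.4662] 67
y 0.1 x [0.4161 0.4664] 85
y 0.12 x [0.4148 0.4669] 97
y 0.14 x [0.4144 0.4669] 93
y 0.16 x [0.4141 0.4643] 88
y 0.18 x [0.4137 0.4619] 79
y 0.2 x [0.4131 0.4456] 59
[0.43740604 0.11420595 0.10496838] 0.0854600763378062
start [  0.4384   0.1142   0.1072 -88.4474]
[[[-0.0, -0.002, 0.027], 0.1, 0], [[-0.0, -0.002, 0.047], 0.1, 0], [[-0.0, -0.002, 0.067], 0.1, 0], [[-0.0, -0.002, 0.082], 0.1, 0], [[-0.0, -0.002, 0.092], 0.1, 0]]
```

View pics/w1.png

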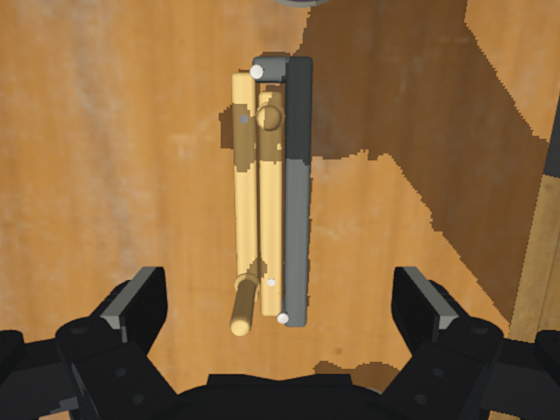

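The wrist view shows the bundle folded shut (columns 233 to 312) and centred between the open pads. Now I go down and grip.

Call:
{"name": "step_arm", "arguments": {
  "plan": [
    [[0, 0, 0.027], 0, 0],
    [[0, 0, 0.05], 0, 0],
    [[0, 0, 0.07], 0, 0],
    [[0, 0, 0.088], 0, 0],
    [[0, 0, 0.1], 0, 0]
  ]
}}

```text
t: 9.95
ee_pos: [0.4395, 0.1146, 0.0089]
tcp_rot: [[0.027, -1.0, -0.0], [-1.0, -0.027, -0.001], [0.001, 0.0, -1.0]]
ft_force: [-0.4, 0.5, 0.6]
gripper_width: 0.0855
gripper_force: 0.0
```

Call:
{"name": "step_arm", "arguments": {
  "plan": [
    [[0, 0, 0.003], 0, 0],
    [[0, 0, 0.003], 0, 0]
  ]
}}

```text
t: 10.15
ee_pos: [0.4397, 0.1146, 0.0067]
tcp_rot: [[0.027, -1.0, 0.0], [-1.0, -0.027, -0.0], [0.001, -0.0, -1.0]]
ft_force: [0.4, 0.4, -0.3]
gripper_width: 0.0856
gripper_force: 0.0
```

Close, with the closure set near the bundle width first.

Call:
{"name": "step_arm", "arguments": {
  "plan": [
    [[0, 0, 0.002], 0, 0.3],
    [[0, 0, 0.002], 0, 0.4],
    [[0, 0, 0.002], 0, 1],
    [[0, 0, 0.002], 0, 1],
    [[0, 0, 0.002], 0, 1]
  ]
}}

```text
t: 10.65
ee_pos: [0.4395, 0.1146, 0.0044]
tcp_rot: [[0.027, -1.0, 0.0], [-1.0, -0.027, 0.0], [-0.0, -0.0, -1.0]]
ft_force: [-0.4, -0.3, -0.6]
gripper_width: 0.0123
gripper_force: 0.0
```

Call:
{"name": "step_arm", "arguments": {
  "plan": [
    [[0, 0, 0], 0, 1],
    [[0, 0, 0], 0, 1],
    [[0, 0, 0], 0, 1]
  ]
}}

```text
t: 10.95
ee_pos: [0.4394, 0.1145, 0.0042]
tcp_rot: [[0.027, -1.0, 0.0], [-1.0, -0.027, -0.0], [0.0, -0.0, -1.0]]
ft_force: [-0.5, -0.0, -0.2]
gripper_width: -0.0001
gripper_force: 0.0
```

```bash
python3 - <<'E'
from rack import *
bars()
a=camera('scene')['frame'][160:280,170:320]; b=camera('side')['frame'][150:270,180:330]
save('s5',cv2.resize(np.hstack([a,b]),None,fx=2.6,fy=2.6))
E
```

```text
y 0.02 x [0.4182 0.4587] 57
y 0.04 x [0.4168 0.4679] 74
y 0.06 x [0.4167 0.4685] 54
y 0.08 x [0.4163 0.4662] 66
y 0.1 x [0.4164 0.4666] 79
y 0.12 x [0.4144 0.467 ] 90
y 0.14 x [0.4138 0.4653] 86
y 0.16 x [0.4131 0.4613] 75
y 0.18 x [0.4137 0.4651] 63
y 0.2 x [0.4136 0.4442] 46
```

View pics/s5.png

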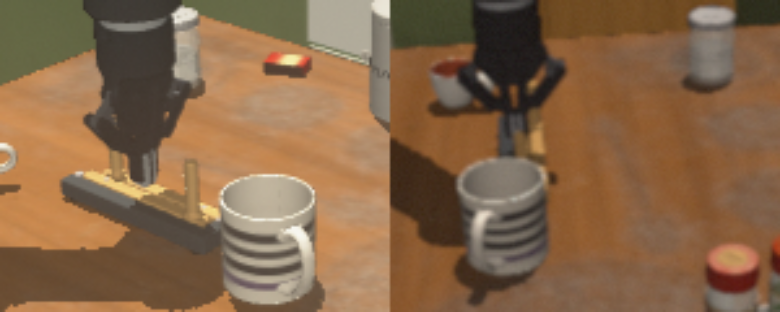

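```bash
python3 - <<'E'
from h import *
for n in ('scene','side'):
    c=camera(n); Q=cloud(c); F=c['frame'].astype(int)
    m=(abs(Q[...,0]-.44)<.03)&(abs(Q[...,1]-.1145)<.03)&(Q[...,2]>.015)&(Q[...,2]<.09)
    v,u=np.nonzero(m); 
    for r in range(v.min(),v.max()+1):
        k=(v==r); 
        if k.any(): 
            q=Q[r,u[k]]; print(n,r,u[k].min(),u[k].max(),'z',q[:,2].min().round(3),q[:,2].max().round(3),'x',q[:,0].min().round(3),q[:,0].max().round(3),'rgb',F[r,u[k]].mean(0).astype(int))
s=sense(); print(s['ee_pos'],s['joints'],s['gripper_width'],s['gripper_force'],s['ft_force'])
E
```

```text
scene 211 232 235 z 0.087 0.088 x 0.461 0.467 rgb [76 62 51]
scene 212 221 235 z 0.083 0.09 x 0.438 0.467 rgb [87 70 54]
scene 213 221 231 z 0.088 0.089 x 0.434 0.452 rgb [73 60 50]
scene 214 227 231 z 0.084 0.088 x 0.443 0.453 rgb [76 63 52]
scene 215 225 231 z 0.082 0.09 x 0.431 0.452 rgb [77 63 52]
scene 216 222 230 z 0.081 0.088 x 0.425 0.447 rgb [73 60 51]
scene 217 222 230 z 0.072 0.086 x 0.426 0.455 rgb [79 67 56]
scene 218 216 230 z 0.071 0.09 x 0.411 0.453 rgb [80 68 58]
scene 219 218 230 z 0.069 0.087 x 0.41 0.452 rgb [89 76 65]
scene 220 219 230 z 0.067 0.076 x 0.427 0.45 rgb [95 84 73]
scene 221 219 230 z 0.062 0.072 x 0.426 0.454 rgb [97 84 73]
scene 222 219 230 z 0.06 0.07 x 0.426 0.452 rgb [96 83 72]
scene 223 220 230 z 0.056 0.067 x 0.425 0.453 rgb [94 83 73]
scene 224 220 230 z 0.053 0.064 x 0.427 0.452 rgb [96 85 75]
scene 225 220 230 z 0.052 0.062 x 0.423 0.451 rgb [92 82 72]
scene 226 220 230 z 0.048 0.059 x 0.425 0.452 rgb [96 84 73]
scene 227 220 230 z 0.046 0.056 x 0.426 0.45 rgb [97 85 74]
scene 228 220 229 z 0.045 0.054 x 0.425 0.446 rgb [94 84 74]
scene 229 
[... 2006 characters left out ...]
 101  70]
side 206 221 238 z 0.022 0.026 x 0.415 0.467 rgb [129 102  72]
side 207 221 238 z 0.022 0.028 x 0.414 0.467 rgb [125 100  71]
side 208 221 238 z 0.023 0.027 x 0.415 0.467 rgb [114  90  63]
side 209 221 238 z 0.022 0.027 x 0.415 0.467 rgb [93 74 52]
side 210 221 238 z 0.022 0.028 x 0.415 0.466 rgb [97 81 63]
side 211 234 238 z 0.025 0.027 x 0.454 0.466 rgb [93 71 46]
side 212 234 238 z 0.025 0.026 x 0.454 0.466 rgb [107  87  64]
side 213 238 238 z 0.023 0.023 x 0.466 0.466 rgb [124  97  65]
[0.43938982 0.11451933 0.00419988] [ 4.02551669e+01 -1.76857108e+01 -3.33865023e+01  5.04654989e-03
 -7.43007862e+01 -3.87208855e+01] 0.00017898959386938596 0.0 [0.21910221 0.35657155 0.10995894]
```

The depth says the shut fingertips stand at z≈0.040 while the reported TCP z is 0.004. The tips really end about 36 mm above the reported point, so the fingers closed in the air above the rack. The rack has not been disturbed. I'll reopen and go about 38 mm lower in stages, watching the force.

Call:
{"name": "step_arm", "arguments": {
  "plan": [
    [[0, -0.001, 0], 0, 0],
    [[0, -0.001, 0], 0, 0],
    [[0, -0.001, 0], 0, 0],
    [[0, -0.001, 0], 0, 0],
    [[0, -0.001, 0], 0, 0]
  ]
}}

```text
t: 11.75
ee_pos: [0.4404, 0.1145, 0.0042]
tcp_rot: [[0.027, -1.0, -0.0], [-1.0, -0.027, -0.0], [0.0, 0.0, -1.0]]
ft_force: [0.4, 0.9, 0.1]
gripper_width: 0.0722
gripper_force: 0.0
```

Call:
{"name": "step_arm", "arguments": {
  "plan": [
    [[0, 0, 0.005], 0, 0],
    [[0, 0, 0.01], 0, 0],
    [[0, 0, 0.015], 0, 0],
    [[0, 0, 0.02], 0, 0],
    [[0, 0, 0.02], 0, 0]
  ]
}}

```text
t: 12.25
ee_pos: [0.4398, 0.1142, -0.0169]
tcp_rot: [[0.027, -1.0, -0.002], [-1.0, -0.027, -0.001], [0.001, 0.002, -1.0]]
ft_force: [-0.2, 0.2, -0.2]
gripper_width: 0.0855
gripper_force: 0.0
```

```bash
python3 - <<'E'
from h import *
for n in ('scene','side'):
    c=camera(n); Q=cloud(c); F=c['frame'].astype(int).sum(-1)
    for x0 in (.40,.487):
        m=(abs(Q[...,0]-x0)<.025)&(abs(Q[...,1]-.1145)<.02)&(Q[...,2]>.005)&(Q[...,2]<.1)&((Q[...,0]<.41)|(Q[...,0]>.472))
        q=Q[m]; print(n,x0,len(q),np.percentile(q,[1,10,50,99],axis=0).round(3).tolist() if len(q) else '')
s=sense(); print(s['ee_pos'],s['gripper_width'],s['ft_force'])
E
```

```text
scene 0.4 213 [[0.376, 0.095, 0.033], [0.383, 0.099, 0.042], [0.392, 0.104, 0.072], [0.409, 0.122, 0.099]]
scene 0.487 210 [[0.473, 0.097, 0.031], [0.481, 0.102, 0.041], [0.485, 0.11, 0.071], [0.51, 0.126, 0.099]]
side 0.4 123 [[0.375, 0.097, 0.04], [0.38, 0.1, 0.05], [0.391, 0.104, 0.081], [0.407, 0.124, 0.099]]
side 0.487 140 [[0.474, 0.097, 0.005], [0.481, 0.102, 0.044], [0.489, 0.107, 0.083], [0.51, 0.127, 0.1]]
[ 0.44035722  0.11443719 -0.01593382] 0.08558073412165083 [0.34053784 0.42117551 0.64968648]
```

The open tips are at z≈0.032, consistent with that offset. I'll go down another 20 mm and close.

Call:
{"name": "step_arm", "arguments": {
  "plan": [
    [[0, 0, 0.008], 0, 0],
    [[0, 0, 0.014], 0, 0],
    [[0, 0, 0.019], 0, 0],
    [[0, 0, 0.019], 0, 0]
  ]
}}

```text
t: 12.75
ee_pos: [0.4397, 0.1141, -0.0359]
tcp_rot: [[0.027, -1.0, -0.002], [-1.0, -0.027, -0.001], [0.001, 0.002, -1.0]]
ft_force: [-0.7, -0.2, -0.7]
gripper_width: 0.0858
gripper_force: 0.0
```

Call:
{"name": "step_arm", "arguments": {
  "plan": [
    [[0, 0, 0], 0, 0.2],
    [[0, 0, 0], 0, 0.35],
    [[0, 0, 0], 0, 1],
    [[0, 0, 0], 0, 1],
    [[0, 0, 0], 0, 1]
  ]
}}

```text
t: 13.25
ee_pos: [0.4413, 0.1148, -0.0336]
tcp_rot: [[0.027, -1.0, 0.002], [-1.0, -0.027, 0.0], [-0.0, -0.002, -1.0]]
ft_force: [1.0, -0.1, 5.9]
gripper_width: 0.052
gripper_force: 65.4
```

Call:
{"name": "step_arm", "arguments": {
  "plan": [
    [[0, 0, 0], 0, 1],
    [[0, 0, 0], 0, 1],
    [[0, 0, 0], 0, 1]
  ]
}}

```text
t: 13.55
ee_pos: [0.4414, 0.1148, -0.0336]
tcp_rot: [[0.027, -1.0, 0.002], [-1.0, -0.027, 0.0], [-0.0, -0.002, -1.0]]
ft_force: [-0.0, -0.7, 5.0]
gripper_width: 0.0519
gripper_force: 65.4
```

It is gripped, with 52 mm opening and 65 N. I'll lift, then carry over the mug.

Call:
{"name": "step_arm", "arguments": {
  "plan": [
    [[0, 0, -0.015], 0, 1],
    [[0, 0, -0.045], 0, 1],
    [[0, 0, -0.085], 0, 1],
    [[0, 0, -0.13], 0, 1],
    [[0, 0, -0.17], 0, 1]
  ]
}}

```text
t: 14.05
ee_pos: [0.4391, 0.1144, 0.135]
tcp_rot: [[0.027, -1.0, -0.003], [-1.0, -0.027, -0.0], [0.0, 0.003, -1.0]]
ft_force: [2.5, 0.8, -6.6]
gripper_width: 0.052
gripper_force: 65.7
```

```bash
python3 - <<'E'
from h import *
s=sense(); p=s['ee_pos']; z=p[2]; print(s['gripper_width'],s['gripper_force'],s['ft_force'],s['wrist_torque'],s['joints'])
t=np.array([.4505,-.3085]); y0=-88.5; n=15
T=[(*(p[:2]+(t-p[:2])*f),z,y0-83.8*f) for f in np.arange(1,n+1)/n]
rows(T,1)
P=np.vstack([cloud(camera(n)).reshape(-1,3) for n in ('scene','side')])
q=P[(abs(P[:,0]-.44)<.1)&(abs(P[:,1]-.115)<.12)]; h=np.histogram(q[:,2],np.arange(.09,.3,.01)); print(h[0])
E
```

```text
0.05197333331265453 65.69462299346924 [ 2.52080519  0.83772777 -6.60463753] [ 0.19680803 -0.29844809 -0.0082886 ] [ 40.17125948 -20.62943843 -21.80564787  -0.10015428 -88.98364004
 -38.63442014]
start [  0.4391   0.1144   0.135  -88.465 ]
[[[0.028, -0.0, 0.0], 5.6, 1], [[0.056, -0.0, 0.0], 11.2, 1], [[0.085, -0.0, 0.0], 16.8, 1], [[0.113, -0.0, 0.0], 22.4, 1], [[0.141, -0.0, 0.0], 28.0, 1]]
[[[0.025, -0.013, 0.0], 5.6, 1], [[0.05, -0.026, 0.0], 11.2, 1], [[0.075, -0.04, 0.0], 16.8, 1], [[0.1, -0.053, 0.0], 22.3, 1], [[0.125, -0.066, 0.0], 27.9, 1]]
[[[0.016, -0.023, 0.0], 5.6, 1], [[0.032, -0.047, 0.0], 11.2, 1], [[0.047, -0.07, 0.0], 16.8, 1], [[0.063, -0.093, 0.0], 22.3, 1], [[0.079, -0.117, 0.0], 27.9, 1]]
[  0   0   0   0   0   0   0   4 197 505 485 448 148 207 268 285 292 286
 366 311]
```

The rack hangs level at z≈0.17, about 6.6 N. Now I carry it.

Call:
{"name": "step_arm", "arguments": {
  "plan": [
    [[0.028, 0, 0], 5.6, 1],
    [[0.056, 0, 0], 11.2, 1],
    [[0.085, 0, 0], 16.8, 1],
    [[0.113, 0, 0], 22.4, 1],
    [[0.141, 0, 0], 28.0, 1]
  ]
}}

```text
t: 14.65
ee_pos: [0.4425, -0.0271, 0.132]
tcp_rot: [[-0.449, -0.893, -0.005], [-0.893, 0.449, 0.001], [0.002, 0.005, -1.0]]
ft_force: [0.1, -0.4, -6.7]
gripper_width: 0.0524
gripper_force: 65.7
```

Call:
{"name": "step_arm", "arguments": {
  "plan": [
    [[0.025, -0.013, 0], 5.6, 1],
    [[0.05, -0.026, 0], 11.2, 1],
    [[0.075, -0.04, 0], 16.8, 1],
    [[0.1, -0.053, 0], 22.3, 1],
    [[0.125, -0.066, 0], 27.9, 1]
  ]
}}

```text
t: 15.15
ee_pos: [0.4461, -0.168, 0.1319]
tcp_rot: [[-0.815, -0.579, -0.005], [-0.579, 0.815, 0.002], [0.003, 0.004, -1.0]]
ft_force: [1.2, 0.1, -7.0]
gripper_width: 0.0521
gripper_force: 65.7
```

Call:
{"name": "step_arm", "arguments": {
  "plan": [
    [[0.016, -0.023, 0], 5.6, 1],
    [[0.032, -0.047, 0], 11.2, 1],
    [[0.047, -0.07, 0], 16.8, 1],
    [[0.063, -0.093, 0], 22.3, 1],
    [[0.079, -0.117, 0], 27.9, 1]
  ]
}}

```text
t: 15.65
ee_pos: [0.4502, -0.3088, 0.1316]
tcp_rot: [[-0.991, -0.131, -0.004], [-0.131, 0.991, 0.003], [0.004, 0.004, -1.0]]
ft_force: [1.1, 0.7, -6.4]
gripper_width: 0.052
gripper_force: 65.7
```

```bash
python3 - <<'E'
from h import *
s=sense(); print(s['gripper_width'],s['ft_force'])
P=np.vstack([cloud(camera(n)).reshape(-1,3) for n in ('scene','side')])
s=sense(); p=s['ee_pos']
q=P[(abs(P[:,0]-p[0])<.14)&(abs(P[:,1]-p[1])<.1)&(P[:,2]>.14)&(P[:,2]<.20)]
print(cv2.minAreaRect((q[:,:2]*1000).astype(np.float32)), np.percentile(q[:,2],[1,99]))
rows([(.4505,-.3085,.135,-172.3),(.4505,-.3085,-.02,-172.3)],1)
E
```

```text
0.05198695368113546 [ 1.0613224   0.71815395 -6.41188608]
((447.1192321777344, -311.7215881347656), (81.56747436523438, 199.684326171875), 88.686767578125) [0.16966983 0.19854798]
start [ 4.497000e-01 -3.104000e-01  1.311000e-01 -1.726017e+02]
[[[-0.001, 0.002, -0.004], -0.3, 1], [[-0.001, 0.002, 0.151], -0.3, 1]]
```

Call:
{"name": "step_arm", "arguments": {
  "plan": [
    [[0, 0.002, 0.03], 0, 1],
    [[0, 0.002, 0.07], 0, 1],
    [[0, 0.002, 0.105], 0, 1],
    [[0, 0.002, 0.13], 0, 1],
    [[0, 0.002, 0.145], 0, 1]
  ]
}}

```text
t: 16.25
ee_pos: [0.4481, -0.3049, -0.0152]
tcp_rot: [[-0.991, -0.134, -0.007], [-0.135, 0.991, 0.004], [0.006, 0.005, -1.0]]
ft_force: [0.5, -0.1, -7.4]
gripper_width: 0.0519
gripper_force: 66.0
```

Call:
{"name": "step_arm", "arguments": {
  "plan": [
    [[0, 0, 0.003], 0, 1],
    [[0, 0, 0.006], 0, 1],
    [[0, 0, 0.008], 0, 1],
    [[0, 0, 0.01], 0, 1],
    [[0, 0, 0.01], 0, 1]
  ]
}}

```text
t: 16.75
ee_pos: [0.4516, -0.3069, -0.0192]
tcp_rot: [[-0.991, -0.135, 0.001], [-0.135, 0.991, -0.0], [-0.001, -0.0, -1.0]]
ft_force: [-0.0, -0.6, -6.5]
gripper_width: 0.052
gripper_force: 66.1
```

Call:
{"name": "step_arm", "arguments": {
  "plan": [
    [[0, 0, 0.004], 0, 1],
    [[0, 0, 0.006], 0, 1],
    [[0, 0, 0.008], 0, 1],
    [[0, 0, 0.008], 0, 1]
  ]
}}

```text
t: 17.15
ee_pos: [0.4513, -0.307, -0.0275]
tcp_rot: [[-0.991, -0.135, 0.0], [-0.135, 0.991, -0.0], [0.0, -0.0, -1.0]]
ft_force: [-2.2, 0.5, -4.8]
gripper_width: 0.0522
gripper_force: 66.2
```

Call:
{"name": "step_arm", "arguments": {
  "plan": [
    [[0, 0, 0.001], 0, 1],
    [[0, 0, 0.0015], 0, 1],
    [[0, 0, 0.0015], 0, 1]
  ]
}}

```text
t: 17.45
ee_pos: [0.4513, -0.3071, -0.0276]
tcp_rot: [[-0.991, -0.135, 0.0], [-0.135, 0.991, -0.001], [-0.0, -0.001, -1.0]]
ft_force: [-4.6, 3.8, 5.1]
gripper_width: 0.0519
gripper_force: 67.3
```

Call:
{"name": "step_arm", "arguments": {
  "plan": [
    [[0, 0, 0], 0, 0.3],
    [[0, 0, -0.001], 0, 0.2],
    [[0, 0, -0.001], 0, 0.17],
    [[0, 0, -0.002], 0, 0.17],
    [[0, 0, -0.002], 0, 0.17]
  ]
}}

```text
t: 17.95
ee_pos: [0.4515, -0.307, -0.0269]
tcp_rot: [[-0.991, -0.135, 0.001], [-0.135, 0.991, -0.0], [-0.001, -0.001, -1.0]]
ft_force: [1.1, -0.4, -0.4]
gripper_width: 0.0712
gripper_force: 0.0
```

```bash
python3 - <<'E'
from h import *
P=np.vstack([cloud(camera(n)).reshape(-1,3) for n in ('scene','side')]); s=sense(); print(s['gripper_width'],s['ee_pos'],s['ft_force'])
a=np.radians(7.66); e=np.array([np.cos(a),np.sin(a)]); nrm=np.array([-e[1],e[0]])
d=P[:,:2]-np.array([.545,-.2956]); u=d@e; v=d@nrm
for lo in np.arange(-.2,.02,.02):
    m=(u>lo)&(u<lo+.02)&(abs(v)<.062)&(P[:,2]>.017)&(P[:,2]<.045)
    if m.sum()>5: print(round(lo,2),np.percentile(v[m],[3,97]).round(4),np.percentile(P[m,2],[10,50,90]).round(4),m.sum())
E
```

```text
0.0707717498972969 [ 0.45133687 -0.3069358  -0.02719944] [-0.36744561  0.20717221  0.49262616]
-0.2 [-0.0248  0.025 ] [0.0197 0.0276 0.0309] 320
-0.18 [-0.0262  0.0244] [0.0224 0.0282 0.0321] 402
-0.16 [-0.0261  0.0248] [0.0234 0.0291 0.0353] 324
-0.14 [-0.0262  0.0251] [0.0237 0.0287 0.0312] 325
-0.12 [-0.0456  0.0446] [0.0227 0.0291 0.0383] 407
-0.1 [-0.0483  0.0372] [0.0224 0.0284 0.0406] 256
-0.08 [-0.0257  0.0247] [0.0239 0.0284 0.0308] 273
-0.06 [-0.0257  0.0252] [0.0239 0.0287 0.031 ] 291
-0.04 [-0.0269  0.0258] [0.0218 0.029  0.0396] 162
-0.02 [-0.025   0.0255] [0.0226 0.0298 0.0316] 125
-0.0 [0.0097 0.025 ] [0.0204 0.0293 0.0309] 21
```

The rack lies flat (top at z≈0.028) and shut, parallel to and centred in the tray. I'll retreat straight up.

Call:
{"name": "step_arm", "arguments": {
  "plan": [
    [[0, 0, -0.01], 0, 0.17],
    [[0, 0, -0.03], 0, 0.17],
    [[0, 0, -0.06], 0, 0.17],
    [[0, 0, -0.1], 0, 0.17],
    [[0, 0, -0.145], 0, 0.17]
  ]
}}

```text
t: 18.55
ee_pos: [0.4505, -0.3067, 0.1191]
tcp_rot: [[-0.991, -0.135, -0.001], [-0.135, 0.991, 0.0], [0.001, 0.0, -1.0]]
ft_force: [1.3, -0.3, 0.6]
gripper_width: 0.071
gripper_force: 0.0
```

Call:
{"name": "step_arm", "arguments": {
  "plan": [
    [[0, 0, -0.04], 0, 0.17],
    [[0, 0, -0.07], 0, 0.17],
    [[0, 0, -0.07], 0, 0.17],
    [[0, 0, -0.07], 0, 0.17]
  ]
}}

```text
t: 18.95
ee_pos: [0.4515, -0.3069, 0.1889]
tcp_rot: [[-0.991, -0.135, 0.002], [-0.135, 0.991, -0.0], [-0.002, -0.001, -1.0]]
ft_force: [-0.2, -0.5, -0.7]
gripper_width: 0.0711
gripper_force: 0.0
```

```bash
python3 - <<'E'
from h import *
save('end',np.vstack([camera('scene')['frame'][150:380,100:500],camera('side')['frame'][150:380,100:500]]))
print(sense()['ft_force'])
E
```

```text
[-0.29353444  0.13578714  0.455792  ]
```

View pics/end.png

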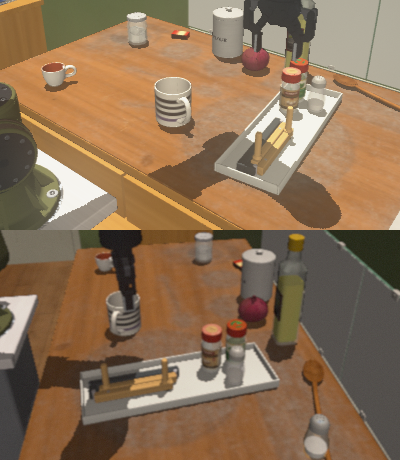

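The folded rack lies flat in the near half of the tray (scene crop (270,145)) with its posts up. The jars, mug and other things stand where they were.

```bash
python3 -c "
from cell import close_job; print(close_job())"
```

```text
the job is handed in; nothing more can be done
None
```

The rack is folded (inner arm first, then outer) and lies shut, upright and flat in the tray's free near half, released; the last pictures show everything else where it was, and the job is handed in at about 19 s, its verdict not shown.

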